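# Put the scoop and jar away in the lidded kitchen box

## Task

Lift the lid of the wooden kitchen box right back until it rests on its stop. With it standing open, put the flour scoop, lying flat and right way up, in the long bay and set the small jar upright in the short bay, each down on the floor of the box. Then shut the lid fully, and leave the two mills and the mug where they stand.

Things in the scene. Friction and masses are not known exactly. Their poses are not given: they have to be found in the camera images.
- box: Open part of a pale wooden box, fixed: 150 (x) x 366 (y) x 70 mm high, walls and floor 8 mm. Origin at the centre of its underside; front faces -x (the robot) at yaw 0, z up. Inside, 134 mm front to back, a wall 8 mm thick and 45 mm high parts a short bay at the +y end (110 mm along y) from a long bay at the -y end (232 mm). Two dark brackets behind it are the lid's stop.
- lid (a joint): Lid angle, rad: 0 shut, 1.8 on its stop, leaning back past upright. The lid is a wooden plate 150 x 366 x 10 mm, 0.4 kg, hinged along the box's back (+x) rim, its underside 0.5 mm above the rim; it turns about the box's +y axis (front edge goes up and back). Damped hinge: let go before upright it sinks shut, past upright it sinks onto the stop.
- lid_hinge (a point): Point on the lid's hinge line, mid-width, 75 mm behind the box's centre and 70.5 mm above the worktop.
- lid_bar (a point): Middle of the lid's handle: a round dark steel bar 12 mm thick, 140 mm long, parallel to the box's y, on two arms 45 mm in front of the lid's front edge. Lid shut: 195 mm in front of the hinge, 75.5 mm above the worktop. Lid on its stop: above the lid's free edge, 259 mm above the worktop. It can turn between the fingers as the lid swings.
- long_bay (a point): Centre of the long bay's floor, 8 mm above the worktop; bay 134 mm (box x) by 232 mm (box y), outer walls 62 mm above its floor.
- short_bay (a point): Centre of the short bay's floor, 8 mm above the worktop; bay 134 mm (box x) by 110 mm (box y).
- scoop: Loose flour scoop, 190 mm long, 0.22 kg: an open-topped steel tray 60 mm wide and 40 mm high (x from -5 to 95 mm, open at the +x end) with a wooden handle 24 mm wide and 40 mm high (x from -95 to -5 mm), handle and tray both flat on the worktop. Origin at mid-length on its underside, x along it from handle to mouth, z up.
- scoop_grip (a point): Point in the scoop's handle at x = -30 mm, 30 mm above its underside: a good place to grip across the 24 mm width.
- jar: Loose white stoneware jar with a wooden lid that is fixed on: round, 56 mm across and 46 mm high, lid 52 mm across and 10 mm high, 56 mm in all, 0.25 kg, standing upright. Origin at the centre of its underside, z up.
- dark_mill: Bystander: black pepper mill, 52 mm across, 150 mm tall, standing. Origin at the centre of its underside.
- pale_mill: Bystander: white salt mill, 52 mm across, 150 mm tall, standing. Origin at the centre of its underside.
- mug: Bystander: brown mug, 80 mm across, 90 mm high. Origin at the centre of its underside.
Not all that is in view belongs to the job. Leave any green or purple look-alike of the scoop alone.

How it is judged:
On the way, in this order (a step that is already met when the one before it is completed fails the run):
1. the lid rests on its stop (over 1.74 rad) and is still (value of joint lid above 1.74 rad and velocity of joint lid between -0.05 and 0.05 rad/s), for 0.3 s.
2. with the lid on its stop, the scoop lies on the floor of the long bay and the jar stands on the floor of the short bay (value of joint lid above 1.7 rad and x of scoop in the frame of box between -0.06 and 0.06 m and y of scoop in the frame of box between -0.1 and -0.02 m and z of scoop in the frame of box between 0 and 0.022 m and angle between each of scoop, jar's own z axis and vertical below 0.2 rad and x of jar in the frame of box between -0.06 and 0.06 m and y of jar in the frame of box between 0.08 and 0.16 m and z of jar in the frame of box between 0 and 0.02 m), for 0.2 s.
At the end, for the whole second after the job is handed in: Lid shut (under 0.03 rad). In the box frame: scoop flat, right way up in the long bay, origin |x| < 60, y -100 to -20, z < 22 mm; jar upright in the short bay, origin |x| < 60, y 80 to 160, z < 20 mm; both tilted under 0.2 rad and at rest (value of joint lid below 0.03 rad and x of scoop in the frame of box between -0.06 and 0.06 m and y of scoop in the frame of box between -0.1 and -0.02 m and z of scoop in the frame of box between 0 and 0.022 m and angle between each of scoop, jar's own z axis and vertical below 0.2 rad and x of jar in the frame of box between -0.06 and 0.06 m and y of jar in the frame of box between 0.08 and 0.16 m and z of jar in the frame of box between 0 and 0.02 m and linear speed of each of scoop, jar below 0.03 m/s); the robot touches nothing.
It fails at once if the black mill is shoved (over 40 mm) or tipped (distance of dark_mill from where it was at the start of the episode above 0.04 m or angle between dark_mill's own z axis and vertical above 0.5 rad).
It fails at once if the white mill is shoved (over 40 mm) or tipped (distance of pale_mill from where it was at the start of the episode above 0.04 m or angle between pale_mill's own z axis and vertical above 0.5 rad).
It fails at once if the mug is shoved (over 40 mm) or tipped (distance of mug from where it was at the start of the episode above 0.04 m or angle between mug's own z axis and vertical above 0.5 rad).
It also fails if it takes over 72 s, if anything falls off the work surface, if the arm or the gripper's body presses on something with over 40 N, if the wrist force passes 120 N, or if a joint passes its speed limit or range.

## Robot

A 6-joint arm with a two-finger parallel gripper is mounted at the origin on the work surface. World frame = base frame: x ahead of the robot, y to its left, z up, the work surface at z = 0. Lengths are in m, angles in rad, forces in N, time in s.
With the tool pointing down it reaches from about 0.375 to 0.9 m from the base axis. Payload 3.1 kg.
Tool frame: the origin (TCP) lies at the very end of the fingers, on their centre line; the grasp point (between the pads) lies 19 mm behind it (robot.grip_depth is the distance from the TCP to the grasp point, in m); z points along the fingers, y is the direction in which the jaws open and shut (so a half turn about z gives the same grasp; the last joint's range is limited). The gripper opens to 87 mm and grips with 3 to 60 N. Pads are 19 mm wide; open, the fingers measure 117 mm over their backs; the gripper's body (75 mm by 190 mm) begins 51 mm behind the grasp point.
Start: joints at [-0.178, 0.527, 1.433, -0, 1.181, -0.178], TCP at [0.625, 0, 0.223] pointing down, gripper open.
Joint ranges: [-3.08, 3.08], [-0.75, 2.2], [0.22, 2.44], [-1.43, 4.57], [0, 2.65], [-2.85, 2.85]. Speed limits (rad/s): [2.79, 2.79, 3.14, 3.14, 3.14, 3.14].

## Interface

Orientations are given as a unit quaternion [x, y, z, w].
In Python, from rig import robot gives the robot as it stands.
- The arm moves only by the tool drive_tool, never from a script. Its argument "series" is a list of rows, each a list of 7 numbers: the shift along the tool's x, y, z in m, then the turn, a rotation vector about the tool's x, y, z in degrees, then the opening, from 0 (shut) to 1 (fully open). A call has 1 to 5 rows; each row shifts and turns the commanded pose from where the row before left it, along the tool's axes as they then stand; what a row does not reach is not made up. A row lasts 1/8 s, in which the tool goes at most 62.5 mm and 10.7 degrees, less where a joint would pass 70% of its speed; a pose out of reach is approached as far as the arm can. A call is refused whole if a number of a shift passes 0.0625 or a number of a turn 10.7, either way. A call with a gripper value outside its range is refused whole. The fingers move at their own pace and stop on an object; "squeeze" is the grip in N (left out, the last holds). Time passes only in rows, so rows that do not move let the fingers close. It gives the time, the measured TCP pose, the force and the opening at its end, in the units of the state.
- robot.get_obs(): the state, without advancing time (a new reading comes with each control period).
- robot.camera(name): name is "scene" or "side" or "wrist"; returns (picture, depth): 384x512x3 uint8, blue, green, red; 384x512 float32, m along the optical axis (not along the pixel's ray), 0 where there is no reading.
- robot.camera_model(name): a dict with "fx", "fy", "cx", "cy" (pixels), "R" (3x3) and "t" (3): a world point X has camera coordinates R X + t. Camera axes: x right, y down, z forward; pixel columns grow to the right and rows downward; lengths in m; the calibration is good to about 2 mm. A picture is of the moment at which its call begins: read the wrist's pose just before it. camera_model takes no time and is no camera call; for the wrist camera it gives the pose at the moment of the call.
- robot.hand_in(): hands the job in, once; it reports no verdict.
The state is a dict: "time": time; "q": joint angles; "joint_velocities": joint speeds; "joint_torque": joint torques, N m; "position": TCP position; "tool_rot": TCP orientation; "ft_force": force on the tool from outside, world axes, zero at the start; "moment": the same for the moment, N m; "grip_width": finger opening in m.
Only numpy, scipy, OpenCV 4.12 (cv2) and the standard library are available. Lean on these libraries where they do the work, as an engineer would, in place of code of your own. Each camera call takes 0.05 s, during which the arm holds its last target. There are 200 camera calls.

## Working session

There is one attempt and no reset: what is moved stays moved. The work goes in short steps, Python scripts to look and compute and a tool call to move; the robot and the scene stay as the last step left them, time stands still between calls to the robot, and variables do not carry over. Pictures are saved under pics/ and viewed, about 8 in all and at most 12, crops included, and the job is handed in when it is done.

Besides the shell and the picture viewer there is one more tool, called after ">>>" as name([rows], argument=value, ...), one row to a line, values as JSON. drive_tool: Moves the arm, as the interface text tells. Its arguments: {"type":"object","properties":{"series":{"type":"array"},"squeeze":{"type":"number"}},"required":["series"]}

```bash
mkdir -p pics; ls; cat > h.py <<'E'
import numpy as np, cv2
from rig import robot
from scipy.spatial.transform import Rotation as Rn
def snap(n,f):
    m=robot.camera_model(n); p,d=robot.camera(n); cv2.imwrite(f'pics/{f}.png',p); np.savez(f'{f}.npz',p=p,d=d,**{k:np.array(v) for k,v in m.items()}); return p,d,m
def world(d,m,u,v,r=1):
    w=d[v-r:v+r+1,u-r:u+r+1]; z=np.median(w[w>0]) if (w>0).any() else 0
    c=np.array([(u-m['cx'])/m['fx']*z,(v-m['cy'])/m['fy']*z,z]); return np.array(m['R']).T@(c-np.array(m['t']))
E
python3 - <<'E'
from h import *
for n in ['scene','side']: 
    p,d,m=snap(n,n+'0'); print(n,(-np.array(m['R']).T@np.array(m['t'])).round(3))
o=robot.get_obs(); print(o['time'],o['position'],o['tool_rot'],o['grip_width'])
a=cv2.imread('pics/scene0.png')
E
```

```text
pics
scene [1.312 0.197 0.713]
side [-0.096 -0.701  1.152]
0.1 [6.24363591e-01 1.53178541e-04 2.21693001e-01] [ 7.07108172e-01  7.07104759e-01 -5.30555224e-04 -7.82285116e-04] 0.08665392079516031
```

View pics/scene0.png

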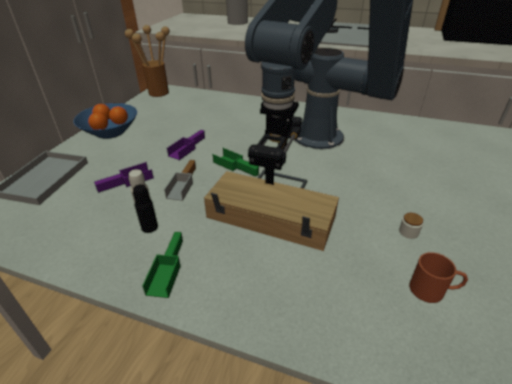

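View pics/side0.png

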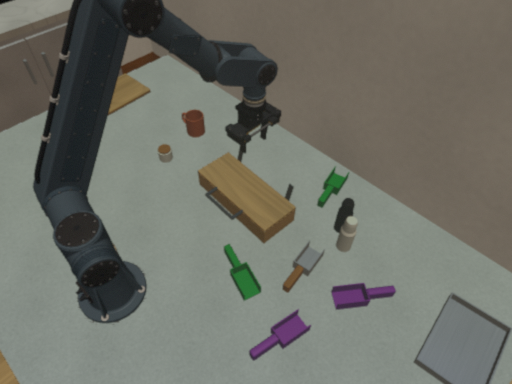

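Scene view: the steel scoop with the wooden handle is at scene (180,182) and side (303,265). The jar is at side (165,153) and the mug at (194,123). The mills are at side (344,214) and (347,233). The scoop look-alikes are green, at side (242,275) and (333,187), and purple, at (363,294) and (282,333). Only the steel and wood one fits the description. I'll confirm it in an enlarged crop.

```bash
python3 - <<'E'
import numpy as np, cv2
out=[]
for n,(u,v,w,h) in dict(side0=(150,110,220,190)).items():
    a=cv2.imread(f'pics/{n}.png')[v:v+h,u:u+w]; cv2.imwrite('pics/crop1.png',cv2.resize(a,None,fx=3.1,fy=3.1,interpolation=cv2.INTER_CUBIC))
for n in ['side0','scene0']:
    f=np.load(n+'.npz'); d=f['d']; p=f['p']
    v,u=np.mgrid[:384,:512]
    P=(np.stack([(u-f['cx'])/f['fx']*d,(v-f['cy'])/f['fy']*d,d],-1)-f['t'])@f['R']
    np.save(n+'_P.npy',P)
    ok=d>0
    # worktop check
    t=ok&(abs(P[...,2])<.01); print(n,'table z',np.median(P[...,2][t]))
    m=(ok&(P[...,2]>.012)&(P[...,2]<.2)&(P[...,0]>.2)&(P[...,0]<1.1)&(abs(P[...,1])<.8)).astype(np.uint8)
    k,l,s,c=cv2.connectedComponentsWithStats(m)
    for i in range(1,k):
        if s[i,4]<60: continue
        Q=P[l==i]; top=np.percentile(Q[:,2],98); T=Q[Q[:,2]>top-.012]
        (cx,cy),(w,h),a=cv2.minAreaRect(T[:,:2].astype(np.float32))
        print(n,s[i],'px',c[i].round(),'top %.3f'%top,'meanTop',T.mean(0).round(3),'rect',round(cx,3),round(cy,3),round(w,3),round(h,3),round(a,1),'bgr',p[l==i].mean(0).round())
E
```

```text
side0 table z 0.0002608760997673754
side0 [108  88  42  26 232] px [127.  99.] top 0.024 meanTop [0.581 0.782 0.019] rect 0.58 0.783 0.24 0.045 4.3 bgr [ 67. 104. 125.]
side0 [181 110  24  26 463] px [193. 122.] top 0.091 meanTop [0.671 0.4   0.086] rect 0.674 0.401 0.083 0.078 21.6 bgr [45. 59. 90.]
side0 [157 144  15  17 201] px [164. 152.] top 0.061 meanTop [0.478 0.359 0.055] rect 0.478 0.36 0.052 0.046 85.0 bgr [ 76.  96. 108.]
side0 [ 197  146   98   97 4521] px [246. 196.] top 0.087 meanTop [ 0.543 -0.047  0.081] rect 0.536 -0.033 0.371 0.23 88.1 bgr [ 67.  99. 117.]
side0 [317 167  32  40 317] px [329. 189.] top 0.045 meanTop [ 0.798 -0.232  0.039] rect 0.821 -0.226 0.191 0.061 12.4 bgr [52. 92. 48.]
side0 [334 198  23  53 853] px [345. 225.] top 0.152 meanTop [ 0.676 -0.388  0.149] rect 0.678 -0.386 0.112 0.037 41.6 bgr [72. 82. 82.]
side0 [282 241  43  51 454] px [298. 270.] top 0.044 meanTop [ 0.452 -0.375  0.039] rect 0.475 -0.372 0.19 0.061 9.0 bgr [68. 85. 97.]
side0 [223 244  38  55 448] px [237. 267.] top 0.044 meanTop [ 0.331 -0.219  0.039] rect 0.326 -0.235 0.19 0.0
[... 1157 characters left out ...]
]
scene0 [  94  161   64   70 1643] px [135. 192.] top 0.152 meanTop [ 0.69  -0.38   0.148] rect 0.683 -0.386 0.113 0.038 42.5 bgr [51. 42. 51.]
scene0 [ 203  170  136   78 6482] px [273. 206.] top 0.096 meanTop [ 0.635 -0.035  0.107] rect 0.544 -0.037 0.342 0.222 87.2 bgr [ 64.  94. 111.]
scene0 [399 212  24  25 454] px [411. 224.] top 0.058 meanTop [0.487 0.36  0.055] rect 0.484 0.36 0.05 0.05 19.8 bgr [ 73.  93. 105.]
scene0 [141 231  42  64 856] px [166. 261.] top 0.043 meanTop [ 0.819 -0.227  0.039] rect 0.823 -0.227 0.189 0.062 12.6 bgr [39. 74. 32.]
scene0 [ 409  252   59   49 1799] px [434. 276.] top 0.091 meanTop [0.679 0.403 0.086] rect 0.677 0.402 0.079 0.08 51.0 bgr [33. 48. 85.]
```

View pics/crop1.png

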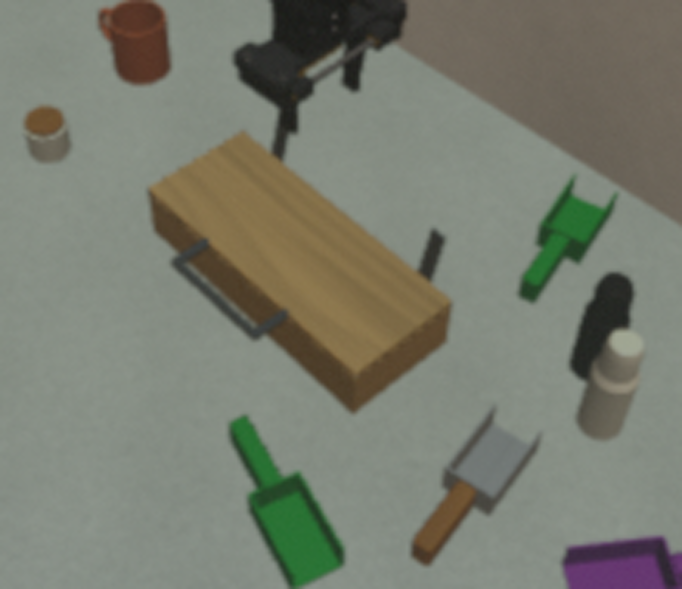

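The crop confirms it: the only steel tray with a wooden handle is at crop (475,490), i.e. side (303,268). The handle points toward the robot. Next I'll refine the box, bar, scoop and mill poses.

```bash
python3 - <<'E'
import numpy as np, cv2
for n in ['side0','scene0']:
    f=np.load(n+'.npz'); p=f['p'].astype(int); P=np.load(n+'_P.npy'); ok=f['d']>0
    x,y,z=P[...,0],P[...,1],P[...,2]
    sat=p.max(-1)-p.min(-1)
    R=ok&(x>.35)&(x<.75)&(y>-.27)&(y<.2)
    lid=R&(abs(z-.0805)<.006)&(sat>25)&(p[...,2]>70)
    k,l,s,c=cv2.connectedComponentsWithStats(cv2.erode(lid.astype(np.uint8),np.ones((2,2)))); i=1+s[1:,4].argmax()
    print(n,'lid',cv2.minAreaRect(P[l==i][:,:2].astype(np.float32)),P[l==i].mean(0),P[l==i][:,2].std())
    bar=R&(x<.48)&(z>.062)&(z<.09)&(sat<25)
    print('bar n',bar.sum(), cv2.minAreaRect(P[bar][:,:2].astype(np.float32)),np.median(P[bar],0))
    S=ok&(x>.36)&(x<.6)&(y>-.43)&(y<-.31)&(z>.01)&(z<.055)
    Q=P[S]; print('scoop',cv2.minAreaRect(Q[:,:2].astype(np.float32)))
    H=Q[Q[:,0]<.46]; q,e=np.linalg.eigh(np.cov(H[:,:2].T)); 
    h=H[H[:,2]>.034]; vx,vy,x0,y0=cv2.fitLine(h[:,:2].astype(np.float32),cv2.DIST_L2,0,.01,.01).ravel(); print('handle top line yaw',np.degrees(np.arctan(vy/vx)),x0,y0,'min/max',h[:,:2].min(0),h[:,:2].max(0))
    M=ok&(x>.6)&(x<.8)&(y>-.5)&(y<-.3)&(z>.13); Q=P[M]; b=p[M].mean(-1)
    for nm,s in (('dark',b<70),('pale',b>=90)): print(nm,s.sum(),Q[s].mean(0).round(3) if s.any() else '')
    J=ok&(x>.4)&(x<.56)&(y>.3)&(y<.42)&(z>.05); print('jar',cv2.minEnclosingCircle(P[J][:,:2].astype(np.float32)),P[J][:,2].max())
E
```

```text
side0 lid ((0.5468322038650513, -0.036690860986709595), (0.3637382984161377, 0.14879654347896576), 87.10523986816406) [ 0.54445102 -0.05174544  0.08059584] 0.002202601327167751
bar n 206 ((0.44895076751708984, -0.02559340000152588), (0.15913160145282745, 0.05358734354376793), 86.53990936279297) [ 0.43050591 -0.03334139  0.08018297]
scoop ((0.47571349143981934, -0.3712444603443146), (0.19140836596488953, 0.06119342893362045), 8.786321640014648)
handle top line yaw 8.527088 0.41943002 -0.3796676 min/max [ 0.38069887 -0.39471889] [ 0.45950444 -0.36371672]
dark 125 [ 0.7   -0.364  0.146]
pale 120 [ 0.651 -0.413  0.147]
jar ((0.4794158935546875, 0.3609408736228943), 0.026822099462151527) 0.06160246318129363
scene0 lid ((0.5547603368759155, -0.030570894479751587), (0.35819560289382935, 0.14997513592243195), 87.24840545654297) [ 0.5600195  -0.01768615  0.08117903] 0.0012933951975757365
bar n 193 ((0.4525972306728363, -0.08293503522872925), (0.05211172625422478, 0.25940391421318054), 0.5728050470352173) [ 0.43720334 -0.01212326  0.08051066]
scoop ((0.47928160429000854, -0.3710896074771881), (0.1887551248073578, 0.06284675002098083), 8.183867454528809)
handle top line yaw 9.841778 0.42340857 -0.37647292 min/max [ 0.38566473 -0.39453691] [ 0.45982663 -0.36269114]
dark 173 [ 0.716 -0.354  0.144]
pale 145 [ 0.664 -0.406  0.145]
jar ((0.4815845489501953, 0.35890811681747437), 0.027802150696516037) 0.05939219746551532
```

>>> drive_tool([
  [0, -0.03, 0, 0, 0, 2.85, 0.35],
  [-0.01, -0.05, 0.01, 0, 0, 0, 0.35],
  [-0.014, -0.06, 0.02, 0, 0, 0, 0.35],
  [-0.014, -0.054, 0.02, 0, 0, 0, 0.35],
  [0, 0, 0, 0, 0, 0, 0.35],
])

```text
time: 0.72
position: [0.423, -0.0275, 0.171]
tool_rot: [0.725, 0.689, -0.003, -0.006]
ft_force: [0.6, 0.0, 0.4]
grip_width: 0.0453
```

```bash
cat >> h.py <<'E'
def need(x,y,z,yaw,pitchless=True):
    """remaining shift in tool axes after the turn, for tool-down target with tool y at world yaw (deg)"""
    o=robot.get_obs(); R=Rn.from_quat(o['tool_rot']); c,s=np.cos(np.radians(yaw)),np.sin(np.radians(yaw))
    T=Rn.from_matrix(np.array([[-s,c,0],[c,s,0],[0,0,-1]]).T@np.eye(3)) if 0 else Rn.from_matrix(np.column_stack([[-s,c,0],[c,s,0],[0,0,-1]]))
    d=np.array([x,y,z])-o['position']
    print('t %.2f'%o['time'],'pos',o['position'].round(4),'w %.4f'%o['grip_width'],'F',np.round(o['ft_force'],1),'turn(deg,tool)',np.degrees((R.inv()*T).as_rotvec()).round(2),'shift old axes',R.inv().apply(d).round(4),'shift new axes',T.inv().apply(d).round(4))
E
python3 - <<'E'
from h import *
snap('wrist','w1'); snap('scene','scene1'); snap('side','side1')
need(.430,-.028,.0565,-2.85)
for n in ['side1','scene1']:
    f=np.load(n+'.npz'); p=f['p'].astype(int); d=f['d']
    v,u=np.mgrid[:384,:512]
    P=(np.stack([(u-f['cx'])/f['fx']*d,(v-f['cy'])/f['fy']*d,d],-1)-f['t'])@f['R']; x,y,z=P[...,0],P[...,1],P[...,2]
    sat=p.max(-1)-p.min(-1); R=(d>0)&(x>.35)&(x<.75)&(y>-.27)&(y<.2)
    lid=R&(abs(z-.0805)<.006)&(sat>25)&(p[...,2]>70); k,l,s,c=cv2.connectedComponentsWithStats(lid.astype(np.uint8)); i=1+s[1:,4].argmax()
    print(n,cv2.minAreaRect(P[l==i][:,:2].astype(np.float32)))
E
```

```text
t 0.88 pos [ 0.4332 -0.0299  0.1737] w 0.0347 F [0.2 0.1 0.8] turn(deg,tool) [ 0.16  0.04 -0.02] shift old axes [ 0.0019 -0.0036  0.1172] shift new axes [ 0.0018 -0.0033  0.1172]
side1 ((0.5471591353416443, -0.07828302681446075), (0.27938467264175415, 0.15557029843330383), 86.8321533203125)
scene1 ((0.5525898933410645, -0.03341522812843323), (0.36428144574165344, 0.15321964025497437), 87.05118560791016)
```

View pics/w1.png

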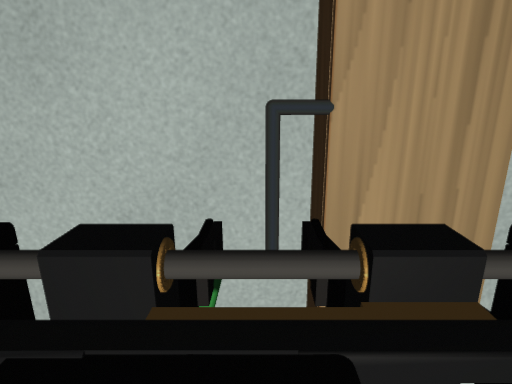

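The bar runs straight between the fingers at u≈272 in the wrist view, with its far end at (272,103). I'll compute its world position.

```bash
python3 - <<'E'
from h import *
f=np.load('w1.npz'); 
def ray(u,v,z):
    r=f['R'].T@np.array([(u-f['cx'])/f['fx'],(v-f['cy'])/f['fy'],1]); c=-f['R'].T@f['t']; return (c+r*(z-c[2])/r[2]).round(4)
for u,v in ((265.5,150),(279,150),(272,150),(266,210),(279,210),(272,210),(272,106)): print(u,v,ray(u,v,.0775),f['d'][v,int(u)])
print('lid edge top',ray(328,150,.0805),ray(332,30,.0805))
need(.430,-.028,.0565,-2.85)
E
```

```text
265.5 150 [0.4274 0.0088 0.0775] 0.25704804
279 150 [0.4386 0.0083 0.0775] 0.25557634
272 150 [0.4328 0.0085 0.0775] 0.25308284
266 210 [ 0.4253 -0.0437  0.0775] 0.26790404
279 210 [ 0.4367 -0.0443  0.0775] 0.35245073
272 210 [ 0.4306 -0.044   0.0775] 0.26436028
272 106 [0.4343 0.0438 0.0775] 0.2439261
lid edge top [0.4786 0.0067 0.0805] [0.4812 0.096  0.0805]
t 0.88 pos [ 0.4332 -0.0299  0.1737] w 0.0347 F [0.2 0.1 0.8] turn(deg,tool) [ 0.16  0.04 -0.02] shift old axes [ 0.0019 -0.0036  0.1172] shift new axes [ 0.0018 -0.0033  0.1172]
```

>>> drive_tool([
  [0, -0.0015, 0.05, 0, 0, 0, 0.35],
  [0, 0, 0.04, 0, 0, 0, 0.35],
  [0, 0, 0.027, 0, 0, 0, 0.35],
  [0, 0, 0, 0, 0, 0, 0.0],
  [0, 0, 0, 0, 0, 0, 0.0],
], squeeze=20)

```text
time: 1.5
position: [0.4318, -0.0296, 0.0568]
tool_rot: [0.724, 0.69, 0.001, 0.001]
ft_force: [0.6, -0.6, 0.3]
grip_width: 0.0176
```

>>> drive_tool([
  [0, 0, 0, 0, 0, 0, 0.0],
  [0, 0, 0, 0, 0, 0, 0.0],
])

```text
time: 1.75
position: [0.4306, -0.0295, 0.0572]
tool_rot: [0.724, 0.689, 0.001, 0.001]
ft_force: [-1.6, -0.2, 2.3]
grip_width: 0.0113
```

```bash
python3 - <<'E'
from h import *
need(.4317,-.029,.0565,-2.85)
# arc increments in box x, z about hinge (bar vs hinge: -195,+5)
th=np.linspace(0,1.8,21); X=-195*np.cos(th)+5*np.sin(th); Z=195*np.sin(th)+5*np.cos(th)
print(np.c_[th[1:].round(2),np.diff(X).round(1),np.diff(Z).round(1)].tolist(), X[-1]-X[0],Z[-1]-Z[0])
E
```

```text
t 1.75 pos [ 0.4306 -0.0295  0.0572] w 0.0113 F [-1.6 -0.2  2.3] turn(deg,tool) [0.13 0.04 0.02] shift old axes [0.0006 0.001  0.0007] shift new axes [0.0006 0.001  0.0007]
[[0.09, 1.2, 17.5], [0.18, 2.8, 17.3], [0.27, 4.4, 17.0], [0.36, 5.9, 16.5], [0.45, 7.3, 15.9], [0.54, 8.7, 15.2], [0.63, 10.1, 14.4], [0.72, 11.3, 13.4], [0.81, 12.5, 12.3], [0.9, 13.5, 11.2], [0.99, 14.5, 9.9], [1.08, 15.3, 8.6], [1.17, 16.0, 7.2], [1.26, 16.6, 5.7], [1.35, 17.0, 4.2], [1.44, 17.4, 2.6], [1.53, 17.5, 1.1], [1.62, 17.5, -0.5], [1.71, 17.4, -2.1], [1.8, 17.2, -3.7]] 244.17364661954298 183.76427754778263
```

>>> drive_tool([
  [0, 0.0012, -0.0175, 0, 0, 0, 0],
  [0, 0.0028, -0.0173, 0, 0, 0, 0],
  [0, 0.0044, -0.017, 0, 0, 0, 0],
  [0, 0.0059, -0.0165, 0, 0, 0, 0],
  [0, 0.0073, -0.0159, 0, 0, 0, 0],
])

```text
time: 2.38
position: [0.4509, -0.0305, 0.1413]
tool_rot: [0.724, 0.689, -0.001, -0.0]
ft_force: [0.7, -2.1, -3.3]
grip_width: 0.0113
```

>>> drive_tool([
  [0, 0.0087, -0.0152, 0, 0, 0, 0],
  [0, 0.0101, -0.0144, 0, 0, 0, 0],
  [0, 0.0113, -0.0134, 0, 0, 0, 0],
  [0, 0.0125, -0.0123, 0, 0, 0, 0],
  [0, 0.0135, -0.0112, 0, 0, 0, 0],
])

```text
time: 3.0
position: [0.5016, -0.033, 0.2075]
tool_rot: [0.724, 0.69, -0.005, -0.004]
ft_force: [-11.1, -3.0, 9.9]
grip_width: 0.0112
```

>>> drive_tool([
  [0, 0.0145, -0.0099, 0, 0, 0, 0],
  [0, 0.0153, -0.0086, 0, 0, 0, 0],
  [0, 0.016, -0.0072, 0, 0, 0, 0],
  [0, 0.0166, -0.0057, 0, 0, 0, 0],
  [0, 0.017, -0.0042, 0, 0, 0, 0],
])

```text
time: 3.62
position: [0.5863, -0.0372, 0.2451]
tool_rot: [0.724, 0.689, -0.0, 0.0]
ft_force: [-1.5, -1.1, 2.5]
grip_width: 0.0112
```

>>> drive_tool([
  [0, 0.0174, -0.0026, 0, 0, 0, 0],
  [0, 0.0175, -0.0011, 0, 0, 0, 0],
  [0, 0.0175, 0.0005, 0, 0, 0, 0],
  [0, 0.0174, 0.0021, 0, 0, 0, 0],
  [0, 0.0145, 0.0028, 0, 0, 0, 0],
])

```text
time: 4.25
position: [0.671, -0.0414, 0.2413]
tool_rot: [0.724, 0.689, -0.0, -0.0]
ft_force: [-0.8, -0.5, -2.4]
grip_width: 0.0114
```

>>> drive_tool([
  [0, 0, 0, 0, 0, 0, 0.3],
  [0, 0, 0, 0, 0, 0, 0.35],
  [0, 0, 0, 0, 0, 0, 0.35],
  [0, 0, 0, 0, 0, 0, 0.35],
])

```text
time: 4.75
position: [0.6708, -0.0412, 0.2411]
tool_rot: [0.724, 0.689, 0.0, 0.0]
ft_force: [0.3, -0.4, 0.3]
grip_width: 0.0299
```

>>> drive_tool([
  [0, 0, -0.06, 0, 0, 0, 0.35],
  [-0.02, -0.03, 0, 0, 0, 0, 0.5],
  [-0.055, -0.035, 0, 0, 0, 0, 0.6],
  [-0.06, -0.035, 0, 0, 0, 0, 0.6],
  [-0.06, -0.035, 0, 0, 0, 0, 0.6],
])

```text
time: 5.38
position: [0.5345, -0.2167, 0.3013]
tool_rot: [0.724, 0.69, 0.0, 0.001]
ft_force: [0.2, -0.5, -0.2]
grip_width: 0.0515
```

>>> drive_tool([
  [-0.06, -0.035, 0, 0, 0, 0, 0.6],
  [-0.06, -0.035, 0, 0, 0, 0, 0.6],
  [-0.03, 0, 0, 0, 0, 9.8, 0.6],
  [0, 0, 0, 0, 0, 9.8, 0.6],
  [0, 0, 0, 0, 0, 9.8, 0.6],
])

```text
time: 6.0
position: [0.4654, -0.3508, 0.3009]
tool_rot: [0.877, 0.48, 0.0, 0.0]
ft_force: [-0.3, 0.2, -0.2]
grip_width: 0.052
```

>>> drive_tool([
  [0, 0, 0.03, 0, 0, 9.8, 0.6],
  [0, 0, 0.03, 0, 0, 9.8, 0.6],
  [0, 0, 0.03, 0, 0, 9.8, 0.6],
  [0, 0, 0.03, 0, 0, 9.8, 0.6],
  [0, 0, 0.03, 0, 0, 9.8, 0.6],
])

```text
time: 6.62
position: [0.466, -0.3502, 0.1503]
tool_rot: [0.997, 0.073, 0.0, 0.0]
ft_force: [0.7, -1.4, -0.1]
grip_width: 0.0523
```

```bash
python3 - <<'E'
from h import *
snap('wrist','w2'); snap('side','side2')
need(.4478,-.3754,.011,-81.5)
a=cv2.imread('pics/w2.png'); b=cv2.imread('pics/side2.png')
cv2.imwrite('pics/two.png',cv2.resize(np.hstack([a,b]),(800,300),interpolation=cv2.INTER_AREA))
E
```

```text
t 6.72 pos [ 0.464  -0.3482  0.148 ] w 0.0523 F [ 0.6 -0.5 -0.4] turn(deg,tool) [-0.34  0.23  0.25] shift old axes [-0.0196  0.0252  0.1369] shift new axes [-0.0201  0.0245  0.137 ]
```

View pics/two.png

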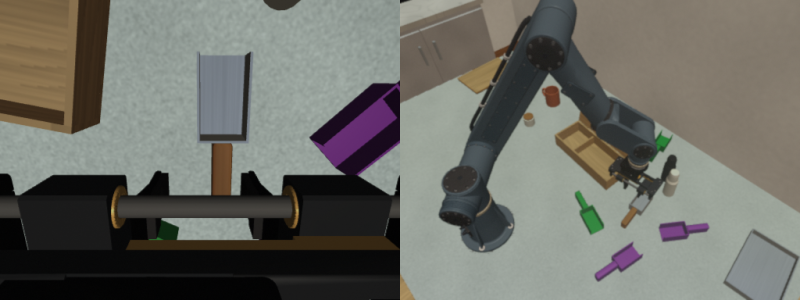

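The box is open with the lid standing back. The scoop handle is under the open jaws (wrist two.png, tray (225,98), handle (222,170)). I'll refine the scoop from this wrist depth.

```bash
python3 - <<'E'
from h import *
f=np.load('w2.npz'); d=f['d']; v,u=np.mgrid[:384,:512]
P=(np.stack([(u-f['cx'])/f['fx']*d,(v-f['cy'])/f['fy']*d,d],-1)-f['t'])@f['R']
S=(d>0)&(u>235)&(u<335)&(v>55)&(v<245)&(P[...,2]>.012)&(P[...,2]<.06)
Q=P[S].astype(np.float32); print(len(Q),cv2.minAreaRect(Q[:,:2]),Q[:,2].max())
H=Q[(Q[:,0]<.46)&(Q[:,2]>.033)]; print('handle',cv2.minAreaRect(H[:,:2]),np.median(H,0))
B=f['p'].astype(int)
def ray(u,v,z):
    r=f['R'].T@np.array([(u-f['cx'])/f['fx'],(v-f['cy'])/f['fy'],1]); c=-f['R'].T@f['t']; return (c+r*(z-c[2])/r[2]).round(4)
for a in ((271,230),(297,230),(284,230),(253,182),(320,182),(252,68),(322,68)): print(a,ray(*a,.04))
# side view lid
f=np.load('side2.npz'); d=f['d']; P=(np.stack([(u-f['cx'])/f['fx']*d,(v-f['cy'])/f['fy']*d,d],-1)-f['t'])@f['R']
need(.4478,-.3754,.011,-81.5)
E
```

```text
Traceback (most recent call last):
cv2.error: OpenCV(4.12.0) /io/opencv/modules/imgproc/src/convhull.cpp:143: error: (-215:Assertion failed) total >= 0 && (depth == CV_32F || depth == CV_32S) in function 'convexHull'
```

```bash
python3 - <<'E'
from h import *
f=np.load('w2.npz')
def ray(u,v,z):
    r=f['R'].T@np.array([(u-f['cx'])/f['fx'],(v-f['cy'])/f['fy'],1]); c=-f['R'].T@f['t']; return (c+r*(z-c[2])/r[2]).round(4)
for a in ((271,230),(297,230),(284,230),(253,182),(320,182),(252,68),(322,68)): print(a,ray(*a,.04),f['d'][a[1],a[0]])
print(-f['R'].T@f['t'],f['R'].round(2).tolist())
E
```

```text
(271, 230) [ 0.426  -0.3653  0.04  ] 0.29814205
(297, 230) [ 0.4297 -0.3897  0.04  ] 0.3371127
(284, 230) [ 0.4279 -0.3775  0.04  ] 0.29364964
(253, 182) [ 0.4701 -0.3418  0.04  ] 0.28003722
(320, 182) [ 0.479  -0.4021  0.04  ] 0.3213908
(252, 68) [ 0.5661 -0.3275  0.04  ] 0.2547234
(322, 68) [ 0.5746 -0.3848  0.04  ] 0.2552423
[ 0.53792922 -0.33977259  0.31288227] [[0.15, -0.99, 0.0], [-0.95, -0.14, 0.26], [-0.26, -0.04, -0.96]]
```

>>> drive_tool([
  [-0.0188, 0.0243, 0.04, 0, 0, 0, 0.6],
  [0, 0, 0.03, 0, 0, 0, 0.6],
  [0, 0, 0, 0, 0, 0, 0.6],
])

```text
time: 7.1
position: [0.4501, -0.3764, 0.08]
tool_rot: [0.997, 0.077, -0.001, -0.001]
ft_force: [-0.3, 0.6, -0.1]
grip_width: 0.0526
```

```bash
python3 - <<'E'
from h import *
need(.449,-.375,.011,-81.2)
E
```

```text
t 7.10 pos [ 0.4501 -0.3764  0.08  ] w 0.0526 F [-0.3  0.6 -0.1] turn(deg,tool) [-0.18  0.1   0.05] shift old axes [-0.0008 -0.0014  0.0691] shift new axes [-0.0009 -0.0016  0.069 ]
```

>>> drive_tool([
  [-0.001, -0.0015, 0.035, 0, 0, 0, 0.6],
  [0, 0, 0.034, 0, 0, 0, 0.6],
  [0, 0, 0, 0, 0, 0, 0.6],
  [0, 0, 0, 0, 0, 0, 0.0],
  [0, 0, 0, 0, 0, 0, 0.0],
], squeeze=30)

```text
time: 7.72
position: [0.4509, -0.3768, 0.014]
tool_rot: [0.997, 0.077, 0.001, 0.002]
ft_force: [-0.6, -0.0, 0.2]
grip_width: 0.0392
```

>>> drive_tool([
  [0, 0, 0, 0, 0, 0, 0.0],
  [0, 0, 0, 0, 0, 0, 0.0],
  [0, 0, -0.04, 0, 0, 0, 0.0],
  [0, 0, -0.05, 0, 0, 0, 0.0],
  [0, 0, -0.05, 0, 0, 0, 0.0],
])

```text
time: 8.35
position: [0.4492, -0.3753, 0.1526]
tool_rot: [0.997, 0.076, -0.001, -0.001]
ft_force: [0.8, -0.7, -2.7]
grip_width: 0.0237
```

```bash
python3 - <<'E'
from h import *
b=np.array([.5515,-.033]); y=np.radians(-2.9); R=np.array([[np.cos(y),-np.sin(y)],[np.sin(y),np.cos(y)]])
p=b+R@[-.025,-.089]; print(p); need(p[0],p[1],.0195,-2.9)
E
```

```text
[ 0.52202924 -0.1206212 ]
t 8.35 pos [ 0.4492 -0.3753  0.1526] w 0.0237 F [ 0.8 -0.7 -2.7] turn(deg,tool) [-1.100e-01 -1.000e-02 -7.835e+01] shift old axes [ 0.1108 -0.2404  0.1333] shift new axes [0.258  0.0598 0.1331]
```

>>> drive_tool([
  [0, 0, 0, 0, 0, -9.8, 0],
  [0, 0, 0, 0, 0, -9.8, 0],
  [0, 0, 0, 0, 0, -9.8, 0],
  [0, 0, 0, 0, 0, -9.8, 0],
  [0, 0, 0, 0, 0, -9.8, 0],
])

```text
time: 8.98
position: [0.4493, -0.3753, 0.1514]
tool_rot: [0.874, 0.485, -0.0, -0.001]
ft_force: [0.1, 0.6, -2.2]
grip_width: 0.0236
```

>>> drive_tool([
  [0, 0, 0, 0, 0, -9.8, 0],
  [0, 0, 0, 0, 0, -9.8, 0],
  [0, 0, 0, 0, 0, -9.75, 0],
  [0.05, 0.02, 0, 0, 0, 0, 0],
  [0.055, 0.02, 0, 0, 0, 0, 0],
])

```text
time: 9.6
position: [0.4951, -0.2726, 0.1514]
tool_rot: [0.726, 0.688, 0.0, -0.0]
ft_force: [1.2, -0.6, -3.0]
grip_width: 0.0239
```

>>> drive_tool([
  [0.055, 0.02, 0, 0, 0, 0, 0],
  [0.055, 0, 0, 0, 0, 0, 0],
  [0.043, 0, 0, 0, 0, 0, 0],
  [0, 0, 0, 0, 0, 0, 0],
  [0, 0, 0, 0, 0, 0, 0],
])

```text
time: 10.22
position: [0.523, -0.1215, 0.1518]
tool_rot: [0.725, 0.689, -0.0, 0.0]
ft_force: [-0.7, -0.7, -1.5]
grip_width: 0.0239
```

```bash
python3 - <<'E'
from h import *
need(.522,-.1206,.0195,-2.9)
snap('wrist','w3'); p,d,m=snap('scene','scene3')
a=cv2.imread('pics/w3.png'); b=cv2.imread('pics/scene3.png')[120:300,110:350]
cv2.imwrite('pics/two3.png',np.hstack([cv2.resize(a,(400,300)),cv2.resize(b,(400,300))]))
E
```

```text
t 10.22 pos [ 0.523  -0.1215  0.1518] w 0.0239 F [-0.7 -0.7 -1.5] turn(deg,tool) [0.03 0.04 0.04] shift old axes [ 0.0009 -0.0011  0.1323] shift new axes [ 0.0008 -0.001   0.1323]
```

View pics/two3.png

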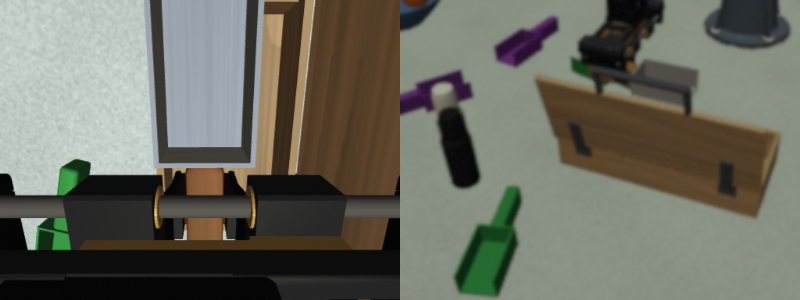

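>>> drive_tool([
  [0, -0.001, 0.04, 0, 0, 0, 0],
  [0, 0, 0.035, 0, 0, 0, 0],
  [0, 0, 0.03, 0, 0, 0, 0],
  [0, 0, 0.015, 0, 0, 0, 0],
  [0, 0, 0.006, 0, 0, 0, 0],
])

```text
time: 10.95
position: [0.5218, -0.1219, 0.0252]
tool_rot: [0.725, 0.689, -0.0, -0.0]
ft_force: [0.3, 0.3, -1.8]
grip_width: 0.0239
```

>>> drive_tool([
  [0, 0, 0.006, 0, 0, 0, 0],
  [0, 0, 0, 0, 0, 0, 0],
  [0, 0, 0, 0, 0, 0, 0],
])

```text
time: 11.32
position: [0.5223, -0.1212, 0.0205]
tool_rot: [0.725, 0.689, 0.0, 0.001]
ft_force: [-0.4, 0.3, -1.1]
grip_width: 0.0237
```

>>> drive_tool([
  [0, 0, 0.001, 0, 0, 0, 0],
  [0, 0, 0, 0, 0, 0, 0.38],
  [0, 0, 0, 0, 0, 0, 0.38],
  [0, 0, 0, 0, 0, 0, 0.38],
  [0, 0, -0.03, 0, 0, 0, 0.38],
])

```text
time: 11.95
position: [0.5202, -0.1203, 0.0473]
tool_rot: [0.725, 0.689, -0.001, -0.002]
ft_force: [0.7, 0.3, 0.4]
grip_width: 0.0332
```

>>> drive_tool([
  [0, 0, -0.05, 0, 0, 0, 0.38],
  [0, 0, -0.05, 0, 0, 0, 0.38],
  [0.05, -0.01, 0, 0, 0, 0, 0.6],
  [0.0625, -0.01, 0, 0, 0, 0, 0.9],
  [0.0625, -0.01, 0, 0, 0, 0, 0.9],
])

```text
time: 12.58
position: [0.5006, 0.055, 0.149]
tool_rot: [0.725, 0.688, 0.0, 0.0]
ft_force: [1.2, -0.6, 0.7]
grip_width: 0.0555
```

>>> drive_tool([
  [0.0625, 0, 0, 0, 0, 0, 0.9],
  [0.0625, 0, 0, 0, 0, 0, 0.9],
  [0.0625, 0, 0, 0, 0, 0, 0.9],
  [0.0625, 0, 0, 0, 0, 0, 0.9],
  [0, 0, 0, 0, 0, 10, 0.9],
])

```text
time: 13.2
position: [0.5131, 0.3082, 0.1487]
tool_rot: [0.782, 0.624, 0.001, -0.0]
ft_force: [-0.4, 0.2, 0.6]
grip_width: 0.0778
```

>>> drive_tool([
  [0, 0, 0, 0, 0, 10, 0.9],
  [0, 0, 0, 0, 0, 10, 0.9],
  [0, 0, 0, 0, 0, 10, 0.9],
  [0, 0, 0, 0, 0, 10, 0.9],
  [0, 0, 0, 0, 0, 10, 0.9],
])

```text
time: 13.82
position: [0.5131, 0.3033, 0.1485]
tool_rot: [0.973, 0.232, -0.0, 0.0]
ft_force: [0.4, 0.2, -0.2]
grip_width: 0.0786
```

>>> drive_tool([
  [0, 0, 0, 0, 0, 10, 0.9],
  [0, 0, 0, 0, 0, 10, 0.9],
  [0, 0, 0, 0, 0, 10, 0.9],
  [0, 0, 0, 0, 0, 0, 0.9],
])

```text
time: 14.32
position: [0.5132, 0.3033, 0.1485]
tool_rot: [1.0, -0.024, -0.0, 0.0]
ft_force: [0.6, 0.4, 1.1]
grip_width: 0.0786
```

```bash
python3 - <<'E'
from h import *
need(.4805,.360,.015,-92.9)
snap('wrist','w4'); snap('side','side4')
a=cv2.imread('pics/w4.png'); b=cv2.imread('pics/side4.png')[110:290,150:390]
cv2.imwrite('pics/two4.png',np.hstack([cv2.resize(a,(400,300)),cv2.resize(b,(400,300))]))
E
```

```text
t 14.32 pos [0.5132 0.3033 0.1485] w 0.0786 F [0.6 0.4 1.1] turn(deg,tool) [0.02 0.04 0.12] shift old axes [-0.0353 -0.0551  0.1336] shift new axes [-0.0355 -0.055   0.1335]
```

View pics/two4.png

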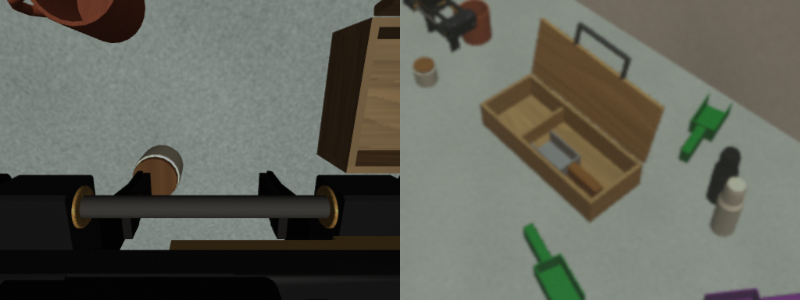

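The scoop lies flat in the long bay with the lid standing open (two4 right panel, around (570,160)). The jar is at wrist (157,170). Next I'll move over it.

>>> drive_tool([
  [-0.018, -0.028, 0, 0, 0, 0, 0.9],
  [-0.0175, -0.027, 0, 0, 0, 0, 0.9],
  [0, 0, 0.05, 0, 0, 0, 0.9],
  [0, 0, 0, 0, 0, 0, 0.9],
])

```text
time: 14.92
position: [0.4775, 0.3589, 0.0957]
tool_rot: [1.0, -0.024, -0.004, 0.002]
ft_force: [-1.7, -0.7, -0.8]
grip_width: 0.0784
```

```bash
python3 - <<'E'
from h import *
need(.4805,.360,.015,-92.9)
p,d,m=snap('wrist','w5'); cv2.imwrite('pics/w5s.png',p[120:340])
E
```

```text
t 14.93 pos [0.4775 0.3589 0.0957] w 0.0784 F [-1.7 -0.7 -0.8] turn(deg,tool) [0.26 0.46 0.13] shift old axes [ 0.0036 -0.0016  0.0806] shift new axes [ 0.003  -0.0013  0.0807]
```

View pics/w5s.png

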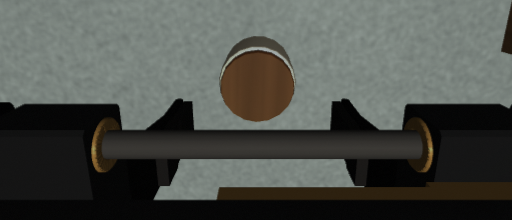

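```bash
python3 - <<'E'
from h import *
f=np.load('w5.npz')
def ray(u,v,z):
    r=f['R'].T@np.array([(u-f['cx'])/f['fx'],(v-f['cy'])/f['fy'],1]); c=-f['R'].T@f['t']; return (c+r*(z-c[2])/r[2]).round(4)
for a in ((257,206),(220,206),(295,206),(257,170),(257,241)): print(a,ray(*a,.056))
need(.4805,.360,.015,-92.9)
E
```

```text
(257, 206) [0.483  0.3616 0.056 ]
(220, 206) [0.4843 0.3871 0.056 ]
(295, 206) [0.4817 0.3354 0.056 ]
(257, 170) [0.5083 0.3603 0.056 ]
(257, 241) [0.4568 0.363  0.056 ]
t 14.97 pos [0.4794 0.3595 0.0976] w 0.0778 F [-0.8  0.   0.2] turn(deg,tool) [0.13 0.22 0.08] shift old axes [ 0.0014 -0.0008  0.0826] shift new axes [ 0.001  -0.0006  0.0826]
```

>>> drive_tool([
  [0.002, -0.001, 0.04, 0, 0, 0, 0.9],
  [0, 0, 0.0415, 0, 0, 0, 0.9],
  [0, 0, 0, 0, 0, 0, 0.9],
  [0, 0, 0, 0, 0, 0, 0.0],
  [0, 0, 0, 0, 0, 0, 0.0],
], squeeze=30)

```text
time: 15.6
position: [0.4846, 0.3617, 0.0198]
tool_rot: [1.0, -0.025, 0.002, -0.001]
ft_force: [0.4, 0.4, 0.6]
grip_width: 0.0654
```

>>> drive_tool([
  [0, 0, 0, 0, 0, 0, 0.0],
  [0, 0, 0, 0, 0, 0, 0.0],
  [0, 0, 0, 0, 0, 0, 0.0],
])

```text
time: 15.98
position: [0.4838, 0.3615, 0.019]
tool_rot: [1.0, -0.025, 0.001, -0.001]
ft_force: [-0.1, -1.0, 6.4]
grip_width: 0.0556
```

>>> drive_tool([
  [0, 0, -0.04, 0, 0, 0, 0.0],
  [0, 0, -0.05, 0, 0, 0, 0.0],
  [0, 0, -0.05, 0, 0, 0, 0.0],
  [0, 0, 0, 0, 0, 0, 0.0],
])

```text
time: 16.48
position: [0.4854, 0.3624, 0.1617]
tool_rot: [1.0, -0.025, 0.004, -0.002]
ft_force: [-0.3, -0.6, -3.8]
grip_width: 0.0553
```

```bash
python3 - <<'E'
from h import *
b=np.array([.5515,-.033]); y=np.radians(-2.9); R=np.array([[np.cos(y),-np.sin(y)],[np.sin(y),np.cos(y)]])
p=b+R@[-.010,.120]; print(p); need(p[0],p[1],.0245,-92.9)
# box check from side4: wood points rim
f=np.load('side4.npz'); d=f['d']; v,u=np.mgrid[:384,:512]
P=(np.stack([(u-f['cx'])/f['fx']*d,(v-f['cy'])/f['fy']*d,d],-1)-f['t'])@f['R']
Q=(P[...,:2]-b)@R; m=(d>0)&(abs(P[...,2]-.07)<.004)&(abs(Q[...,0])<.09)&(abs(Q[...,1])<.2)
print(m.sum(),cv2.minAreaRect(Q[m].astype(np.float32)))
z=P[...,2]; m=(d>0)&(abs(z-.053)<.003)&(abs(Q[...,0])<.06)&(Q[...,1]>.03)&(Q[...,1]<.1); print('divider y',m.sum(),np.percentile(Q[m][:,1],[5,50,95]))
m=(d>0)&(abs(z-.048)<.004)&(Q[...,0]<.0)&(Q[...,0]>-.063)&(Q[...,1]<.05)&(Q[...,1]>-.17); print('scoop',m.sum(),np.percentile(Q[m],[2,98],axis=0))
E
```

```text
[0.54758396 0.08735225]
t 16.48 pos [0.4854 0.3624 0.1617] w 0.0553 F [-0.3 -0.6 -3.8] turn(deg,tool) [-0.27 -0.48  0.02] shift old axes [0.0748 0.2723 0.1365] shift new axes [0.076  0.2716 0.1372]
619 ((-0.0003989413380622864, -0.0001800060272216797), (0.15866710245609283, 0.3700048625469208), 0.034751880913972855)
divider y 51 [0.05427186 0.0595635  0.06470014]
scoop 168 [[-0.05659888 -0.1547211 ]
 [-0.00066718  0.02266721]]
```

>>> drive_tool([
  [0.015, 0.05, 0, 0, 0, 0, 0.0],
  [0.02, 0.06, 0, 0, 0, 0, 0.0],
  [0.02, 0.06, 0, 0, 0, 0, 0.0],
  [0.019, 0.06, 0, 0, 0, 0, 0.0],
  [0, 0.0415, 0, 0, 0, 0, 0.0],
])

```text
time: 17.1
position: [0.5426, 0.085, 0.1555]
tool_rot: [1.0, -0.026, -0.001, 0.0]
ft_force: [-0.0, 0.2, -3.7]
grip_width: 0.0554
```

>>> drive_tool([
  [0, 0, 0, 0, 0, 0, 0.0],
  [0, 0, 0, 0, 0, 0, 0.0],
])

```text
time: 17.35
position: [0.5412, 0.0883, 0.156]
tool_rot: [1.0, -0.026, -0.002, -0.0]
ft_force: [0.2, 0.7, -2.8]
grip_width: 0.0558
```

```bash
python3 - <<'E'
from h import *
need(.5476,.0874,.027,-92.9)
E
```

```text
t 17.35 pos [0.5412 0.0883 0.156 ] w 0.0558 F [ 0.2  0.7 -2.8] turn(deg,tool) [-0.03  0.19 -0.04] shift old axes [0.0068 0.0006 0.129 ] shift new axes [0.0064 0.0005 0.129 ]
```

>>> drive_tool([
  [0.004, 0, 0.05, 0, 0, 0, 0.0],
  [0, 0, 0.04, 0, 0, 0, 0.0],
  [0, 0, 0.025, 0, 0, 0, 0.0],
  [0, 0, 0.01, 0, 0, 0, 0.0],
  [0, 0, 0, 0, 0, 0, 0.0],
])

```text
time: 17.98
position: [0.5461, 0.0888, 0.0319]
tool_rot: [1.0, -0.025, -0.001, -0.0]
ft_force: [0.2, -0.3, -2.9]
grip_width: 0.0555
```

>>> drive_tool([
  [0, 0, 0.003, 0, 0, 0, 0.0],
  [0, 0, 0.0015, 0, 0, 0, 0.0],
  [0, 0, 0, 0, 0, 0, 0.0],
])

```text
time: 18.35
position: [0.5468, 0.0877, 0.0284]
tool_rot: [1.0, -0.025, 0.001, 0.0]
ft_force: [0.5, -0.0, -3.6]
grip_width: 0.0551
```

>>> drive_tool([
  [0, 0, 0.0005, 0, 0, 0, 0.73],
  [0, 0, 0, 0, 0, 0, 0.73],
  [0, 0, 0, 0, 0, 0, 0.73],
])

```text
time: 18.73
position: [0.5468, 0.0877, 0.0277]
tool_rot: [1.0, -0.025, 0.0, 0.0]
ft_force: [0.0, 0.3, -0.2]
grip_width: 0.0629
```

>>> drive_tool([
  [0, 0, -0.03, 0, 0, 0, 0.73],
  [0, 0, -0.05, 0, 0, 0, 0.73],
  [0, 0, -0.06, 0, 0, 0, 0.73],
  [0, 0, -0.06, 0, 0, 0, 0.5],
  [0, 0, -0.03, 0, 0, -10, 0.35],
])

```text
time: 19.35
position: [0.5479, 0.0877, 0.2614]
tool_rot: [0.998, 0.064, 0.003, 0.0]
ft_force: [0.8, 0.2, 0.2]
grip_width: 0.0507
```

>>> drive_tool([
  [0, 0, 0, 0, 0, -10, 0.35],
  [0, 0, 0, 0, 0, -10, 0.35],
  [0, 0, 0, 0, 0, -10, 0.35],
  [0, 0, 0, 0, 0, -10, 0.35],
  [0, 0, 0, 0, 0, -10, 0.35],
])

```text
time: 19.98
position: [0.5463, 0.0877, 0.2574]
tool_rot: [0.877, 0.48, -0.0, -0.0]
ft_force: [0.1, -0.5, 0.3]
grip_width: 0.0303
```

>>> drive_tool([
  [0, 0, 0, 0, 0, -10, 0.35],
  [0, 0, 0, 0, 0, -10, 0.35],
  [0, 0, 0, 0, 0, -10, 0.35],
  [0, 0, 0, 0, 0, 0, 0.35],
])

```text
time: 20.48
position: [0.5463, 0.0877, 0.2574]
tool_rot: [0.725, 0.688, -0.0, -0.0]
ft_force: [-0.1, 0.5, 0.2]
grip_width: 0.0304
```

```bash
python3 - <<'E'
from h import *
b=np.array([.5515,-.033]); y=np.radians(-2.9); R=np.array([[np.cos(y),-np.sin(y)],[np.sin(y),np.cos(y)]])
v,u=np.mgrid[:384,:512]
for n in ('scene','side'):
    p,d,m=snap(n,n+'6'); f=np.load(n+'6.npz')
    P=(np.stack([(u-f['cx'])/f['fx']*d,(v-f['cy'])/f['fy']*d,d],-1)-f['t'])@f['R']
    Q=(P[...,:2]-b)@R; z=P[...,2]; sat=p.astype(int).max(-1)-p.min(-1)
    m=(d>0)&(z>.245)&(z<.28)&(sat<30)&(Q[...,0]>.08)&(Q[...,0]<.17)&(abs(Q[...,1])<.09); print(n,'bar',m.sum(),np.median(Q[m],0),np.percentile(z[m],[5,50,95]) if m.any() else '')
    m=(d>0)&(abs(Q[...,0])<.066)&(Q[...,1]>.065)&(Q[...,1]<.174)&(z>.05)&(z<.07); print('jar',m.sum(),cv2.minAreaRect(Q[m].astype(np.float32)) if m.sum()>3 else '',np.percentile(z[m],[5,50,95]) if m.any() else '')
p=b+R@[.124,.0]; print(p); need(p[0],p[1],.30,-2.9)
a=cv2.imread('pics/side6.png')[110:290,150:390]; c=cv2.imread('pics/scene6.png')[100:280,160:400]
cv2.imwrite('pics/two6.png',np.hstack([cv2.resize(a,(400,300)),cv2.resize(c,(400,300))]))
E
```

```text
scene bar 322 [0.12773423 0.00987053] [0.25038603 0.26258835 0.26631774]
jar 4 ((-0.024924907833337784, 0.1727975755929947), (0.08182072639465332, 0.005175742320716381), 5.021768093109131) [0.06613342 0.06881709 0.06901094]
side bar 158 [ 0.11846458 -0.00585763] [0.24936893 0.26273922 0.26680127]
jar 229 ((0.004767455160617828, 0.11961695551872253), (0.12239527702331543, 0.10862088948488235), 0.0827731192111969) [0.0514338  0.06260381 0.06811565]
[ 0.6753412  -0.03927352]
t 20.57 pos [0.5464 0.0878 0.2574] w 0.0305 F [ 0.3 -0.1  0.7] turn(deg,tool) [ 0.   -0.   -0.16] shift old axes [-0.12    0.1355 -0.0426] shift new axes [-0.1204  0.1352 -0.0426]
```

View pics/two6.png

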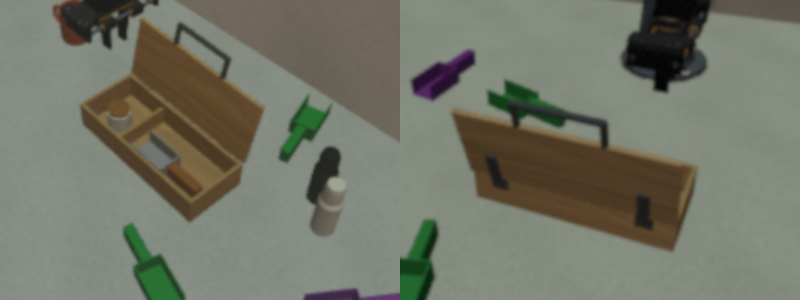

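The jar stands upright in the short bay (two6 left, (119,112)), and the scoop lies flat in the long bay at (165,160). The lid is on its stop. Next I'll regrip the bar.

>>> drive_tool([
  [0, 0, -0.0426, 0, 0, -0.15, 0.4],
  [-0.04, 0.045, 0, 0, 0, 0, 0.4],
  [-0.04, 0.045, 0, 0, 0, 0, 0.4],
  [-0.04, 0.045, 0, 0, 0, 0, 0.4],
  [0, 0, 0, 0, 0, 0, 0.4],
], squeeze=20)

```text
time: 21.2
position: [0.6781, -0.0425, 0.2986]
tool_rot: [0.726, 0.688, -0.0, 0.001]
ft_force: [-0.6, -0.1, -0.2]
grip_width: 0.0347
```

>>> drive_tool([
  [0, 0, 0, 0, 0, 0, 0.4],
  [0, 0, 0.03, 0, 0, 0, 0.4],
  [0, 0, 0.03, 0, 0, 0, 0.4],
  [0, 0, 0, 0, 0, 0, 0.4],
])

```text
time: 21.7
position: [0.6727, -0.0366, 0.2377]
tool_rot: [0.724, 0.69, -0.002, -0.003]
ft_force: [-0.4, 0.9, 0.1]
grip_width: 0.0352
```

>>> drive_tool([
  [0, 0, 0, 0, 0, 0, 0],
  [0, 0, 0, 0, 0, 0, 0],
  [0, 0, 0, 0, 0, 0, 0],
  [0, 0, 0, 0, 0, 0, 0],
])

```text
time: 22.2
position: [0.6747, -0.0385, 0.2413]
tool_rot: [0.724, 0.69, -0.001, -0.001]
ft_force: [-4.8, 1.0, 6.2]
grip_width: 0.0112
```

>>> drive_tool([
  [0, -0.0172, -0.0037, 0, 0, 0, 0],
  [0, -0.0174, -0.0021, 0, 0, 0, 0],
  [0, -0.0175, -0.0005, 0, 0, 0, 0],
  [0, -0.0175, 0.0011, 0, 0, 0, 0],
  [0, -0.0174, 0.0026, 0, 0, 0, 0],
])

```text
time: 22.82
position: [0.5904, -0.0342, 0.2438]
tool_rot: [0.724, 0.69, 0.002, 0.002]
ft_force: [1.3, 0.5, -0.3]
grip_width: 0.0115
```

>>> drive_tool([
  [0, -0.017, 0.0042, 0, 0, 0, 0],
  [0, -0.0166, 0.0057, 0, 0, 0, 0],
  [0, -0.016, 0.0072, 0, 0, 0, 0],
  [0, -0.0153, 0.0086, 0, 0, 0, 0],
  [0, -0.0145, 0.0099, 0, 0, 0, 0],
])

```text
time: 23.45
position: [0.5103, -0.0303, 0.2076]
tool_rot: [0.724, 0.69, 0.002, 0.001]
ft_force: [0.4, 1.9, 0.6]
grip_width: 0.0113
```

>>> drive_tool([
  [0, -0.0135, 0.0112, 0, 0, 0, 0],
  [0, -0.0125, 0.0123, 0, 0, 0, 0],
  [0, -0.0113, 0.0134, 0, 0, 0, 0],
  [0, -0.0101, 0.0144, 0, 0, 0, 0],
  [0, -0.0087, 0.0152, 0, 0, 0, 0],
])

```text
time: 24.08
position: [0.4541, -0.0275, 0.1405]
tool_rot: [0.724, 0.69, 0.001, 0.001]
ft_force: [0.7, 3.1, -0.9]
grip_width: 0.0108
```

```bash
python3 - <<'E'
from h import *
need(.4317,-.0265,.0565,-2.9)
E
```

```text
t 24.07 pos [ 0.4541 -0.0275  0.1405] w 0.0108 F [ 0.7  3.1 -0.9] turn(deg,tool) [ 0.17 -0.04  0.09] shift old axes [-0.0001 -0.0226  0.0839] shift new axes [-0.0001 -0.0224  0.084 ]
```

>>> drive_tool([
  [0, -0.0073, 0.0159, 0, 0, 0, 0],
  [0, -0.0059, 0.0165, 0, 0, 0, 0],
  [0, -0.0044, 0.017, 0, 0, 0, 0],
  [0, -0.0028, 0.0173, 0, 0, 0, 0],
  [0, -0.0008, 0.009, 0, 0, 0, 0],
])

```text
time: 24.7
position: [0.4316, -0.0264, 0.0641]
tool_rot: [0.724, 0.69, -0.0, -0.001]
ft_force: [-0.8, 2.9, -1.0]
grip_width: 0.0107
```

>>> drive_tool([
  [0, -0.0004, 0.005, 0, 0, 0, 0],
  [0, 0, 0.003, 0, 0, 0, 0],
  [0, 0, 0, 0, 0, 0, 0],
  [0, 0, 0, 0, 0, 0, 0.3],
  [0, 0, 0, 0, 0, 0, 0.33],
])

```text
time: 25.32
position: [0.4338, -0.0279, 0.0573]
tool_rot: [0.724, 0.69, 0.001, 0.002]
ft_force: [0.6, 0.9, 1.0]
grip_width: 0.0234
```

>>> drive_tool([
  [0, 0, 0, 0, 0, 0, 0.33],
  [0, 0, 0, 0, 0, 0, 0.33],
  [0, 0, -0.03, 0, 0, 0, 0.33],
  [0, 0, -0.06, 0, 0, 0, 0.33],
  [0, 0, -0.06, 0, 0, 0, 0.33],
])

```text
time: 25.95
position: [0.4315, -0.0269, 0.2082]
tool_rot: [0.724, 0.69, -0.0, -0.0]
ft_force: [1.2, -0.7, -0.5]
grip_width: 0.0291
```

```bash
python3 - <<'E'
from h import *
b=np.array([.5515,-.033]); y=np.radians(-2.9); R=np.array([[np.cos(y),-np.sin(y)],[np.sin(y),np.cos(y)]])
v,u=np.mgrid[:384,:512]; ims=[]
for n in ('scene','side'):
    p,d,m=snap(n,n+'7'); f=np.load(n+'7.npz')
    P=(np.stack([(u-f['cx'])/f['fx']*d,(v-f['cy'])/f['fy']*d,d],-1)-f['t'])@f['R']
    Q=(P[...,:2]-b)@R; z=P[...,2]
    m=(d>0)&(abs(Q[...,0])<.07)&(abs(Q[...,1])<.175)&(z>.05)&(z<.1)
    c=np.linalg.lstsq(np.c_[Q[m],np.ones(m.sum())],z[m],rcond=None)[0]; print(n,m.sum(),'lid plane slopes',c.round(4))
    ims.append(cv2.resize(p,(400,300),interpolation=cv2.INTER_AREA))
cv2.imwrite('pics/two7.png',np.hstack(ims)); need(.43,-.03,.2,-2.9)
E
```

```text
scene 3539 lid plane slopes [-0.0008 -0.0008  0.0813]
side 2440 lid plane slopes [ 0.0012 -0.0007  0.0805]
t 26.05 pos [ 0.436  -0.0282  0.2125] w 0.0290 F [ 0.4 -0.   0.2] turn(deg,tool) [0.81 0.23 0.17] shift old axes [-0.0021 -0.0061  0.0124] shift new axes [-0.0021 -0.0059  0.0125]
```

View pics/two7.png

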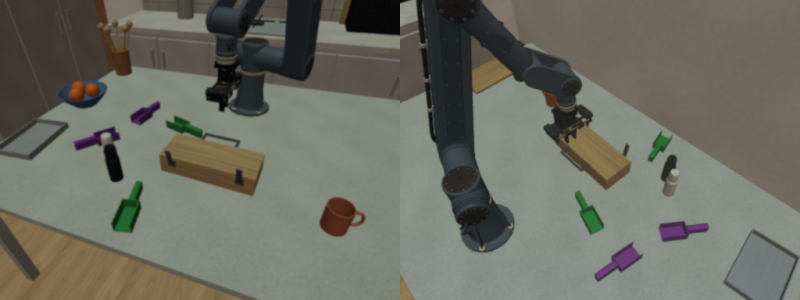

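The lid is shut: its measured plane is level within about 0.001 rad, at the original 0.081 m. The mills and mug stand where they were, and the gripper is clear.

>>> drive_tool([
  [0, 0, 0, 0, 0, 0, 0.33],
  [0, 0, 0, 0, 0, 0, 0.33],
])

```text
time: 26.3
position: [0.4305, -0.0265, 0.2054]
tool_rot: [0.724, 0.69, -0.001, -0.002]
ft_force: [0.2, -0.2, 0.3]
grip_width: 0.029
```

```bash
python3 -c "
from rig import robot
print(robot.hand_in())"
```

```text
the job is handed in; nothing more can be done
None
```

I opened the lid onto its stop, put the scoop in the long bay and the jar in the short bay, then shut the lid. I handed in at about 26 s of the 72 s allowed; no verdict came back.

- **Lid:** after closing, its fitted plane was level to about 0.001 rad at about 81 mm, the same height as at the start.
- **Scoop:** it lay flat on the long bay floor. Depth put its origin at roughly x −28, y −60 mm in the box frame, well inside the limits.
- **Jar:** it stood upright in the short bay. I released it at about x −10, y +121 mm, and the picture with the lid still open agreed. The depth filter meant to measure its position picked up the walls instead, so that position rests on the release pose and the picture.
- **Mills, mug and gripper:** the mills and mug looked unmoved in the last pictures. The gripper was clear of the bar, about 13 cm above where it had held it.
- **Not measured:** I did not measure the lid's angle on the stop. I judged it from the pictures and the bar position, and the regrip worked at the position expected for 1.8 rad. With the lid shut, I could not recheck the scoop and jar.

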